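Check the stop of a pipe clamp's hand lever

TASK

Before a soft organ pipe goes into the clamp, check that its red hand lever stops short of the fixed bar: press the lever in from its front with the outside of the fingers until it meets its stop, hold it there for about two seconds without forcing it, then ease it slowly back out to rest and move away. Do not let it snap back, do not grip the lever, and touch neither its dark back strip nor the bar behind it. Leave the black-levered clamp and everything lying around as they are.

Things in the scene. Friction and masses are not known exactly. Their poses are not given: they have to be found in the camera images.
- red_clamp: Pipe clamp with the red hand lever, fixed: blue base 140 (x) by 250 (y) by 30 mm high, on the left or right half, turned up to 0.4 rad. Origin at table height under the fixed bar; the base spans x -50..90, y -120..130 mm. The lever is on its front (-x), the bar behind it. A jaw block 105 mm high stands at x 40, y 118 mm. Pressing at the grip takes 2 N at rest, 6.5 N near the stop.
- red_bar (a point): Middle of the fixed aluminium hand bar behind the red lever: 22 mm thick, 162 mm long along y, level, 100 mm above the table, on two posts; axes as red_clamp, in whose frame it lies at x 0, y -42 mm. Not to be touched. With the lever at its stop about 19 mm stay free between lever and bar.
- red_pivot (a point): The red lever's pivot axis at lever height (100 mm up); in the clamp's frame at x = -22, y = 60 mm. Axes as red_clamp.
- red_grip (a point): Where to press: on the front face of the red lever, mid-height, 130 mm from its pivot. The lever is a level blade, 26 mm tall, 10 mm thick plus the 6 mm back strip, its middle 100 mm above the table, 57 mm free below; red sleeve 55 to 175 mm (free tip) from the pivot. Axes turn with the lever: -x points out of the front face (press along +x), -y runs from pivot to tip, z up.
- red_lever (a joint): Angle of the red lever about its upright pivot, rad: 0 at rest (swung out by 0.46 rad from the bar's direction), growing (anticlockwise from above) as it is pressed in; the hard stop is at 0.34. A spring brings it back to 0 and is quick if the lever is let go.
- black_clamp: The other clamp, the same in every way but for its black lever, in the other half of the table. To be left alone.
- black_lever (a joint): Angle of the black clamp's lever, 0 at rest.
- flux_jar: Jar with a yellow cap, 44 mm across, 70 mm high, loose, in front of the clamps; origin under its centre.
- screwdriver: Screwdriver lying loose on the left, near the robot; origin under its middle.
- brush: Brush lying loose on the right, near the robot; origin under its middle.
- wood_block: Loose wooden block 35 x 50 x 25 mm on the red clamp's base, behind the bar; origin under its centre.
- pipe_foot: Loose metal cone 36 mm across, 65 mm high, standing on the black clamp's base, behind its bar; origin under its centre.
- cup: Blue cup without a handle, 68 mm across, 85 mm high, loose, behind the clamps; origin under its centre.
- mallet: Hammer lying loose along the right side, on the stripes; origin under its middle.

How it is judged:
By the outcome, as a careful person would: the job done as asked, in the order asked, and still so for the second after the job is handed in, with the robot touching nothing.
It also fails if it takes over 45 s, if anything falls off the work surface, if the arm or the gripper's body presses on something with over 40 N, if the wrist force passes 120 N, or if a joint passes its speed limit or range.

ROBOT

A 7-joint arm with a two-finger parallel gripper is mounted at the origin on the work surface. World frame = base frame: x ahead of the robot, y to its left, z up, the work surface at z = 0. Lengths are in m, angles in rad, forces in N, time in s.
With the tool pointing down it reaches from about 0.4 to 0.85 m from the base axis. Payload 4.5 kg.
Tool frame: the origin (TCP) lies where the fingers leave the gripper's body, on its centre line; the fingertips stand 64 mm ahead of it and the grasp point (between the pads) lies 45 mm ahead of it; z points along the fingers, y is the line along which they close (so a half turn about z gives the same grasp; the last joint's range is limited). The gripper opens to 88 mm and grips with 3 to 60 N. Pads are 18 mm wide; open, the fingers measure 123 mm over their backs; the gripper's body (75 mm by 187 mm) begins 45 mm behind the grasp point.
Start: joints at [-1.226, 0.689, -0.195, 1.565, 0.157, 0.902, -0.215], TCP at [0.191, 0.595, 0.303] pointing down, gripper open.
Joint ranges: [-3.01, 3.01], [-0.46, 2.08], [-1.47, 1.51], [0.13, 2.56], [-1, 4.14], [0.04, 2.09], [-2.66, 2.66]. Speed limits (rad/s): [2.57, 2.57, 3.14, 3.14, 3.14, 3.14, 3.14].

INTERFACE

Orientations are given as a unit quaternion [x, y, z, w].
In Python, from plant import r gives the robot as it stands.
- The arm moves only by the tool play_rows, never from a script. Its arguments are lists of equal length, an entry for each row: "translation": the shift along the tool's x, y, z in m, a list of three; "delta_rot": the turn, a rotation vector about the tool's x, y, z in degrees, a list of three; "grip": the opening, from -1 (shut) to 1 (fully open). In form: {"translation": [[x, y, z], ...], "delta_rot": [[rx, ry, rz], ...], "grip": [grip, ...]}. A call has 1 to 20 rows; each row shifts and turns the commanded pose from where the row before left it, along the tool's axes as they then stand; what a row does not reach is not made up. A row lasts 1/8 s, in which the tool goes at most 62.5 mm and 10.7 degrees, less where a joint would pass 70% of its speed; a pose out of reach is approached as far as the arm can. A call with a gripper value outside its range is refused whole. The fingers move at their own pace and stop on an object; "squeeze" is the grip in N (left out, the last holds). Time passes only in rows, so rows that do not move let the fingers close. It gives the time, the measured TCP pose, the force, the opening and the grip force at its end, in the units of the state.
- r.get_state(): the state, without advancing time (a new reading comes with each control period).
- r.snapshot(name): name is "scene" or "top" or "wrist"; returns the picture (400x640x3 uint8, blue, green, red); there is no depth.
- r.get_calibration(name): a dict with "intrinsics" (3x3 intrinsics, pixels), "k1" (the pictures are not rectified: a ray, as slopes to the right and down, at radius r is drawn at 1 + k1 r^2 times it, then the intrinsics apply), "eye" and "rotation" of the camera in the world. Camera axes: x right, y up, looking along -z (the intrinsics and any distortion apply to the point x, -y, -z); pixel columns grow to the right and rows downward; lengths in m; the calibration is good to about 2 mm. A picture is of the moment at which its call begins: read the wrist's pose just before it. get_calibration takes no time and is no camera call; for the wrist camera it gives the pose at the moment of the call.
- r.finish_job(): hands the job in; it is judged then, once.
Trained networks look in the newest picture that a camera, given by its name, has taken for a name from the list of things; names that differ only in an ending like _2 or _b are one class to them, and where a whole thing is asked for, a point or a joint stands for the part that bears it (a point fixed in the world has none). Each returns a list of dicts, best first, with "confidence" (0 to 1); they miss things now and then, are a little off and sometimes report something else, mostly with a low value. They report only what shows in the picture. A call takes as long as a camera call.
- r.look_for(camera, target): "point" ([x, y, z] in m, in world coordinates, good to about 4 mm: the middle of the surface that is visible of it).
- r.silhouettes(camera, target): "pixels" (400x640 bool, what is visible of it).
The state is a dict: "clock": time; "q": joint angles; "qd": joint speeds; "joint_torque": joint torques, N m; "tool_pos": TCP position; "eef_rot": TCP orientation; "contact_force": force on the tool from outside, world axes, zero at the start; "moment": the same for the moment, N m; "opening": opening from 0.0 (shut) to 1.0 (fully open); "finger_force": force on a finger pad.
Only numpy, scipy, OpenCV 4.12 (cv2) and the standard library are available. Lean on these libraries where they do the work, as an engineer would, in place of code of your own. Each camera call takes 0.05 s, during which the arm holds its last target. There are 200 camera calls.

## Working session

There is one attempt and no reset: what is moved stays moved. The work goes in short steps, Python scripts to look and compute and a tool call to move; the robot and the scene stay as the last step left them, time stands still between calls to the robot, and variables do not carry over. Pictures are saved under pics/ and viewed, at most 10 in all, crops included, and the job is handed in when it is done.

Besides the shell and the picture viewer there is one more tool, called after "Request:" by a JSON object that holds its "op" and its "data". play_rows: Moves the arm, as the interface text tells. Its arguments: {"type":"object","properties":{"translation":{"type":"array","items":{"type":"array","items":{"type":"number"}}},"delta_rot":{"type":"array","items":{"type":"array","items":{"type":"number"}}},"grip":{"type":"array","items":{"type":"number"}},"squeeze":{"type":"number"}},"required":["translation","delta_rot","grip"]}

```bash
mkdir -p pics; ls
cat > h.py <<'E'
import numpy as np, cv2
from plant import r
def proj(cam,P):
    c=r.get_calibration(cam);K=np.array(c["intrinsics"]);R=np.array(c["rotation"]);e=np.array(c["eye"])
    p=(np.atleast_2d(P)-e)@R; s=np.c_[p[:,0]/-p[:,2],-p[:,1]/-p[:,2]]
    s=s*(1+c["k1"]*(s**2).sum(1,keepdims=True)); return s@K[:2,:2].T+K[:2,2]
def ray(cam,uv):
    c=r.get_calibration(cam);K=np.array(c["intrinsics"]);R=np.array(c["rotation"]);e=np.array(c["eye"])
    d=(np.linalg.inv(K)@np.array([uv[0],uv[1],1.]))[:2]; s=d.copy()
    for _ in range(20): s=d/(1+c["k1"]*(s@s))
    return e,R@np.array([s[0],-s[1],-1.])
def at_z(cam,uv,z):
    e,d=ray(cam,uv); return e+d*(z-e[2])/d[2]
E
python3 - <<'E'
from h import *
s=r.get_state(); print({k:np.round(v,3) for k,v in s.items()})
for c in("scene","top"):
    cv2.imwrite(f"pics/{c}0.png",r.snapshot(c))
    for t in("red_clamp","red_bar","red_grip","red_lever","black_clamp","black_lever","flux_jar","wood_block","screwdriver","brush"):
        print(c,t,[(np.round(d["point"],3).tolist(),round(d["confidence"],2)) for d in r.look_for(c,t)[:2]])
E
```

```text
pics
{'clock': np.float64(0.0), 'q': array([-1.226,  0.69 , -0.195,  1.566,  0.157,  0.903, -0.215]), 'qd': array([ 0.002, -0.001, -0.001,  0.001,  0.002,  0.   , -0.001]), 'joint_torque': array([-1.0000e-03, -5.2757e+01, -1.2670e+00, -1.5344e+01, -5.3000e-02,
        6.0000e-03,  0.0000e+00]), 'tool_pos': array([0.191, 0.595, 0.302]), 'eef_rot': array([ 0.155,  0.988, -0.001, -0.   ]), 'contact_force': array([-1.458, -0.358, -0.148]), 'moment': array([-0.007, -0.044,  0.015]), 'finger_force': np.float64(0.0), 'opening': np.float64(0.997)}
scene red_clamp [([0.604, -0.157, 0.03], 0.69)]
scene red_bar [([0.609, -0.155, 0.026], 0.91)]
scene red_grip [([0.545, -0.152, 0.111], 0.76)]
scene red_lever [([0.539, -0.154, 0.105], 0.82)]
scene black_clamp [([0.63, 0.198, 0.029], 0.73)]
scene black_lever [([0.589, 0.23, 0.105], 0.83), ([0.569, -0.47, 0.018], 0.63)]
scene flux_jar [([0.38, -0.021, 0.05], 0.58)]
scene wood_block [([0.64, -0.165, 0.057], 0.71), ([0.604, -0.156, 0.027], 0.65)]
scene screwdriver [([0.379, 0.319, 0.024], 0.85)]
scene brush [([0.297, -0.273, 0.018], 0.63)]
top red_clamp [([0.583, -0.175, 0.028], 0.69)]
top red_bar [([0.583, -0.172, 0.026], 0.86)]
top red_grip [([0.532, -0.18, 0.108], 0.6), ([0.291, -0.274, 0.02], 0.21)]
top red_lever [([0.536, -0.179, 0.107], 0.88)]
top black_clamp [([0.611, 0.174, 0.026], 0.96)]
top black_lever [([0.577, 0.222, 0.113], 0.88)]
top flux_jar [([0.362, -0.031, 0.069], 0.74)]
top wood_block [([0.635, -0.172, 0.055], 0.57), ([0.364, 0.314, 0.022], 0.48)]
top screwdriver [([0.364, 0.315, 0.022], 0.62)]
top brush [([0.29, -0.276, 0.017], 0.75)]
```

View pics/top0.png

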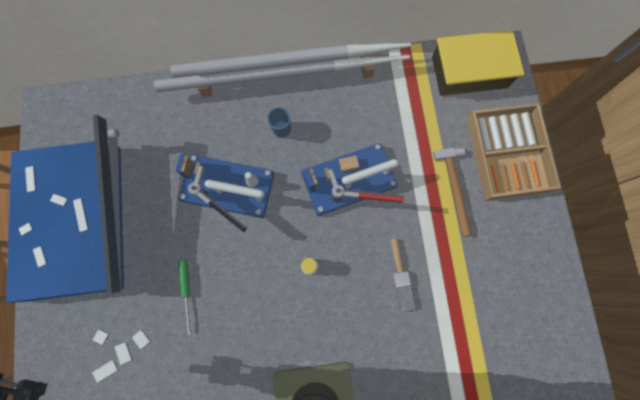

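View pics/scene0.png

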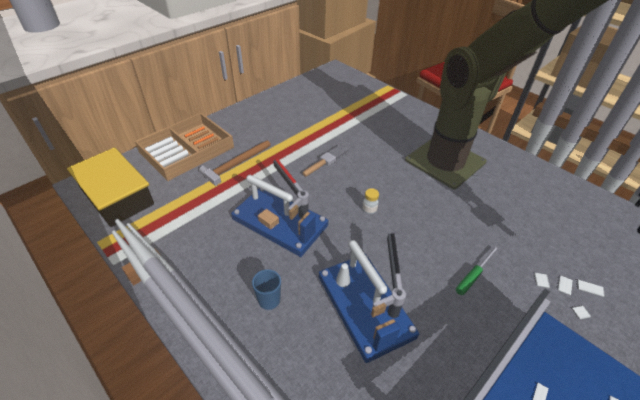

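The pictures show the red clamp in the right half: pivot at about (338,191) in the top view, lever tip at (402,199), bar from (345,180) to (395,164). The jar is at (309,266), clear in front. Next I fit the clamp's pose.

```bash
cat >> h.py <<'E'
from scipy.optimize import least_squares
def T(p,P):  # clamp frame -> world
    c,s=np.cos(p[2]),np.sin(p[2]); P=np.atleast_2d(P).astype(float)
    return np.c_[p[0]+c*P[:,0]-s*P[:,1],p[1]+s*P[:,0]+c*P[:,1],P[:,2]]
def lev(th,along,off,z=.1):  # lever point, clamp frame; off = along lever +x
    a=th-.46; c,s=np.cos(a),np.sin(a)
    return [-.022+c*off+s*along, .06+s*off-c*along, z]
BASE=[[-.05,-.12,.03],[.09,-.12,.03],[.09,.13,.03],[-.05,.13,.03]]
def overlay(cam,img,p,th=0):
    f=lambda P:np.round(proj(cam,T(p,P))*8).astype(np.int32)
    for P in(BASE,[[-.011,-.123,.111],[.011,-.123,.111],[.011,.039,.111],[-.011,.039,.111]],
             [lev(th,.055,-.005,.113),lev(th,.175,-.005,.113),lev(th,.175,.011,.113),lev(th,.055,.011,.113)]):
        cv2.polylines(img,[f(P)],True,(0,255,255),1,cv2.LINE_AA,3)
    return img
def view(p,th=0,tool=None):
    g=T(p,lev(th,.13,-.005))[0]; print("grip",g.round(4),"pivot",T(p,[-.022,.06,.1])[0].round(4),"normal yaw",round(p[2]+th-.46,3))
E
python3 - <<'E'
from h import *
img=r.snapshot("top")
m=[d for d in r.silhouettes("top","red_clamp")][0]["pixels"]
ys,xs=np.nonzero(m); print(xs.min(),xs.max(),ys.min(),ys.max())
b,g,rr=[img[...,i].astype(int) for i in range(3)]
blue=(b-rr>35); blue[:, :296]=0; blue[:,404:]=0; blue[:140]=0; blue[220:]=0
cs=max(cv2.findContours(blue.astype(np.uint8),0,1)[0],key=cv2.contourArea)
W=np.array([at_z("top",q,.03)[:2] for q in cs[:,0]+0.0])
h=cv2.convexHull(W.astype(np.float32)); R=cv2.minAreaRect(h); print("rect",R)
red=(rr-g>60)&(rr-b>60); red[:, :345]=0; red[:,410:]=0; red[:185]=0; red[210:]=0
y,x=np.nonzero(red); L=np.array([at_z("top",q,.113)[:2] for q in np.c_[x,y].astype(float)])
v=cv2.fitLine(L.astype(np.float32),cv2.DIST_HUBER,0,.01,.01).ravel(); print("lever",v,L.min(0),L.max(0))
box=cv2.boxPoints(R); d=v[:2]*np.sign(-v[1]); yaw=np.arctan2(d[0],-d[1])+.46; print("yaw lever",yaw)
a=[np.arctan2(e[1],e[0]) for e in(box[1]-box[0],box[2]-box[1])]; print("edge angles",a)
E1=(np.array(a)-yaw+np.pi/4)%(np.pi/2)-np.pi/4; yb=yaw+E1[0]; print("yaw base",yb)
c=np.array(R[0]); o=T([c[0],c[1],yb],[[-.02,-.005,0]])[0]; p=[o[0],o[1],yb]; print(p); view(p)
big=cv2.resize(overlay("top",img.copy(),p)[130:240,270:430],None,fx=5,fy=5,interpolation=cv2.INTER_CUBIC)
cv2.imwrite("pics/fit0.png",big); np.save("p.npy",p)
E
```

```text
301 404 143 215Traceback (most recent call last):
  File "<stdin>", line 8, in <module>
  File "h.py", line 13, in at_z
    e,d=ray(cam,uv); return e+d*(z-e[2])/d[2]
        ~~~^^^^^^^^
  File "h.py", line 11, in ray
    return e,R@np.array([s[0],-s[1],-1.])
             ~^~~~~~~~~~~~~~~~~~~~~~~~~~~
ValueError: matmul: Input operand 1 has a mismatch in its core dimension 0, with gufunc signature (n?,k),(k,m?)->(n?,m?) (size 3 is different from 4)
```

```bash
sed -i 's/R=np.array(c\["rotation"\])/R=Rot.from_quat(c["rotation"]).as_matrix()/; 1a from scipy.spatial.transform import Rotation as Rot' h.py
python3 - <<'E'
from h import *
img=r.snapshot("top")
b,g,rr=[img[...,i].astype(int) for i in range(3)]
blue=(b-rr>35); blue[:, :296]=0; blue[:,404:]=0; blue[:140]=0; blue[220:]=0
cs=max(cv2.findContours(blue.astype(np.uint8),0,1)[0],key=cv2.contourArea)
W=np.array([at_z("top",q,.03)[:2] for q in cs[:,0]+0.0])
h=cv2.convexHull(W.astype(np.float32)); R=cv2.minAreaRect(h); print("rect",R)
red=(rr-g>60)&(rr-b>60); red[:, :345]=0; red[:,410:]=0; red[:185]=0; red[210:]=0
y,x=np.nonzero(red); L=np.array([at_z("top",q,.113)[:2] for q in np.c_[x,y].astype(float)])
v=cv2.fitLine(L.astype(np.float32),cv2.DIST_HUBER,0,.01,.01).ravel(); print("lever",v,L.min(0),L.max(0))
box=cv2.boxPoints(R); d=v[:2]*np.sign(-v[1]); yaw=np.arctan2(d[0],-d[1])+.46; print("yaw lever",yaw)
a=[np.arctan2(e[1],e[0]) for e in(box[1]-box[0],box[2]-box[1])]; print("edge angles",a)
E1=(np.array(a)-yaw+np.pi/4)%(np.pi/2)-np.pi/4; yb=yaw+E1[0]; print("yaw base",yb)
c=np.array(R[0]); o=T([c[0],c[1],yb],[[-.02,-.005,0]])[0]; p=[o[0],o[1],yb]; print(p); view(p)
big=cv2.resize(overlay("top",img.copy(),p)[130:240,270:430],None,fx=5,fy=5,interpolation=cv2.INTER_CUBIC)
cv2.imwrite("pics/fit0.png",big); np.save("p.npy",p)
E
```

```text
rect ((0.6008118987083435, -0.17424777150154114), (0.1407700479030609, 0.2501668632030487), 12.745628356933594)
lever [ 0.23904845  0.97100765  0.5170561  -0.24123369] [ 0.49944707 -0.29855527] [ 0.53480099 -0.18501562]
yaw lever 0.21861424
edge angles [np.float32(-1.3483431), np.float32(0.22245328)]
yaw base 0.22245325
[np.float64(0.5824078313261271), np.float64(-0.18353702902793886), np.float32(0.22245325)]
grip [ 0.5123 -0.255   0.1   ] pivot [ 0.5477 -0.1299  0.1   ] normal yaw -0.238
```

View pics/fit0.png

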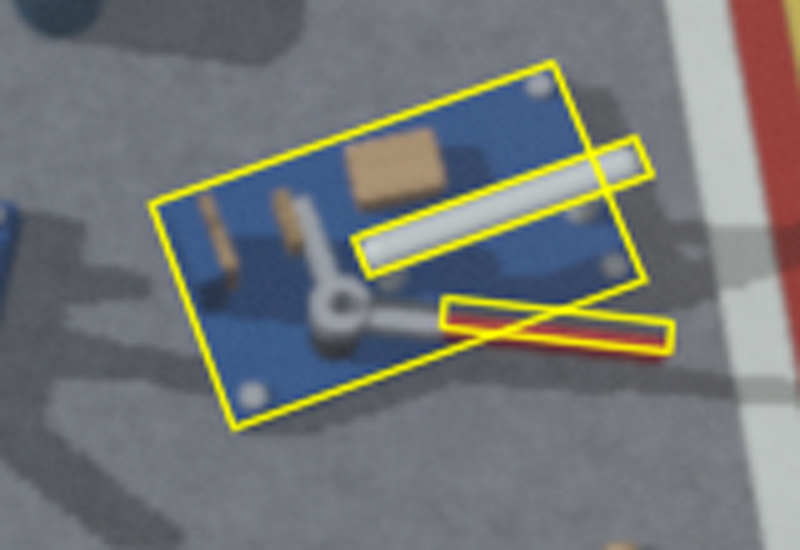

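The fit is within about 2 mm: the overlay matches the base, the bar and the lever's back edge. Next I work out the approach.

```bash
cat >> h.py <<'E'
def goto(target,yaw_y=None):  # remaining shift in tool axes and turn about tool z (deg)
    s=r.get_state(); M=Rot.from_quat(s["eef_rot"]).as_matrix(); d=M.T@(np.array(target)-s["tool_pos"])
    yy=np.arctan2(M[1,1],M[0,1]); out="t=%.2f pos %s yaw_y %.1f shift(mm) %s F %s op %.2f"%(s["clock"],s["tool_pos"].round(4),np.degrees(yy),(d*1e3).round(1),s["contact_force"].round(1),s["opening"])
    if yaw_y is not None: out+=" turn_z %.1f tilt %s"%(-np.degrees((yaw_y-yy+np.pi)%(2*np.pi)-np.pi),M[:,2].round(4))
    print(out)
def tgt(p,gap,z,th=0,half=.0175,along=.13):  # TCP so that finger back is 'gap' in front of the lever face
    g=T(p,lev(th,along,-.005-half-gap))[0]; g[2]=z; return g,p[2]+th-.46
E
python3 - <<'E'
from h import *
p=np.load("p.npy")
goto([.45,.25,.30])
t,y=tgt(p,.05,.28); print(t,y); goto(t,y)
M=Rot.from_quat(r.get_state()["eef_rot"]).as_matrix(); print("wp->target",M.T@(t-[.45,.25,.30]))
E
```

```text
t=1.25 pos [0.1911 0.595  0.3027] yaw_y 72.2 shift(mm) [-352.  -249.3    2.7] F [-0.  -0.5  0.3] op 1.00
[ 0.44665701 -0.23915793  0.28      ] -0.2375467485189438
t=1.25 pos [0.1911 0.595  0.3027] yaw_y 72.2 shift(mm) [-498.4 -716.1   22.7] F [-0.  -0.5  0.3] op 1.00 turn_z 85.8 tilt [-0.  0. -1.]
wp->target [-0.14641469 -0.4667434   0.01999971]
```

Request:
{"op": "play_rows", "data": {"translation": [[-0.032,-0.0227,0],[-0.032,-0.0227,0],[-0.032,-0.0227,0],[-0.032,-0.0227,0],[-0.032,-0.0227,0],[-0.032,-0.0227,0],[-0.032,-0.0227,0],[-0.032,-0.0227,0],[-0.032,-0.0227,0],[-0.032,-0.0227,0],[-0.032,-0.0227,0],[-0.0163,-0.0519,0.002],[-0.0163,-0.0519,0.002],[-0.0163,-0.0519,0.002],[-0.0163,-0.0519,0.002],[-0.0163,-0.0519,0.002],[-0.0163,-0.0519,0.002],[-0.0163,-0.0519,0.002],[-0.0163,-0.0519,0.002],[-0.0163,-0.0519,0.002]], "delta_rot": [[0,0,0],[0,0,0],[0,0,0],[0,0,0],[0,0,0],[0,0,0],[0,0,0],[0,0,0],[0,0,0],[0,0,0],[0,0,0],[0,0,0],[0,0,0],[0,0,0],[0,0,0],[0,0,0],[0,0,0],[0,0,0],[0,0,0],[0,0,0]], "grip": [-1,-1,-1,-1,-1,-1,-1,-1,-1,-1,-1,-1,-1,-1,-1,-1,-1,-1,-1,-1], "squeeze": 20}}

```text
clock: 3.75
tool_pos: [0.4467, -0.2418, 0.2849]
eef_rot: [0.155, 0.988, 0.0, 0.0]
contact_force: [0.6, 1.0, 0.7]
opening: 0.007
finger_force: 0.0
```

Request:
{"op": "play_rows", "data": {"translation": [[0,0,0],[0,0,0],[0,0,0],[0,0,0],[0,0,0],[0,0,0],[0,0,0],[0,0,0],[0,0,0],[0,0,0]], "delta_rot": [[0,0,9.5],[0,0,9.5],[0,0,9.5],[0,0,9.5],[0,0,9.5],[0,0,9.5],[0,0,9.5],[0,0,9.5],[0,0,9.5],[0,0,0]], "grip": [-1,-1,-1,-1,-1,-1,-1,-1,-1,-1]}}

```text
clock: 5.0
tool_pos: [0.4469, -0.2397, 0.2847]
eef_rot: [0.784, 0.621, -0.0, 0.0]
contact_force: [0.2, -0.3, -0.3]
opening: 0.002
finger_force: 0.0
```

Run:
```python
from h import *
p=np.load("p.npy")
t,y=tgt(p,.03,.145); goto(t,y); print(r.get_state()["q"].round(2))
img=r.snapshot("wrist"); cv2.imwrite("pics/w0.png",overlay("wrist",img.copy(),p))
```

```text
t=5.00 pos [ 0.4469 -0.2397  0.2847] yaw_y -13.2 shift(mm) [  0.4  19.6 139.7] F [ 0.2 -0.3 -0.3] op 0.00 turn_z 0.4 tilt [ 0.e+00 -4.e-04 -1.e+00]
[ 0.31  0.57  0.14  1.95 -0.13  0.64  0.3 ]
```

View pics/w0.png

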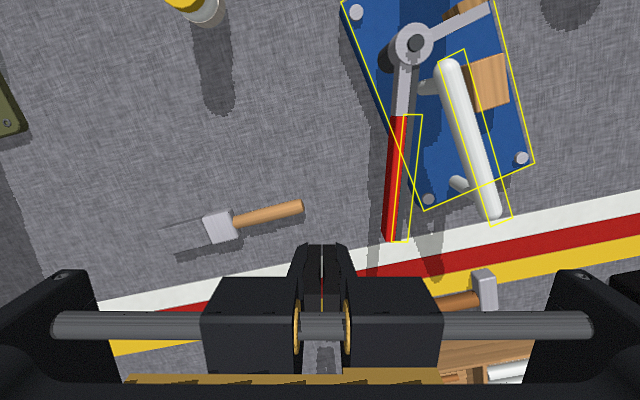

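The base outline fits in the wrist view, but the lever and bar outlines lie about 10 px right of the picture. I check that in a close crop.

Run:
```python
from h import *
p=np.load("p.npy")
c=r.get_calibration("wrist"); print(c)
img=r.snapshot("wrist"); a=img.copy()
f=lambda P:np.round(proj("wrist",T(p,P))*8).astype(np.int32)
for z,col in((.113,(0,255,255)),(.087,(0,255,0))):
    cv2.polylines(a,[f([lev(0,.055,-.005,z),lev(0,.175,-.005,z),lev(0,.175,.011,z),lev(0,.055,.011,z)])],True,col,1,cv2.LINE_AA,3)
cv2.polylines(a,[f([[-.011,-.123,.1],[.011,-.123,.1],[.011,.039,.1],[-.011,.039,.1]])],True,(255,0,255),1,cv2.LINE_AA,3)
cv2.polylines(a,[f(BASE)],True,(255,255,0),1,cv2.LINE_AA,3)
cv2.imwrite("pics/w1.png",np.hstack([cv2.resize(x[0:250,335:535],None,fx=2,fy=2.4,interpolation=cv2.INTER_CUBIC) for x in(img,a)]))
```

```text
{'intrinsics': array([[285.99521381,   0.        , 321.4032138 ],
       [  0.        , 285.99521381, 201.33491773],
       [  0.        ,   0.        ,   1.        ]]), 'k1': -0.011296831715171925, 'eye': array([ 0.4643758 , -0.15785765,  0.36593469]), 'rotation': array([-0.16392952,  0.01892662, -0.11290417,  0.97980689])}
```

View pics/w1.png

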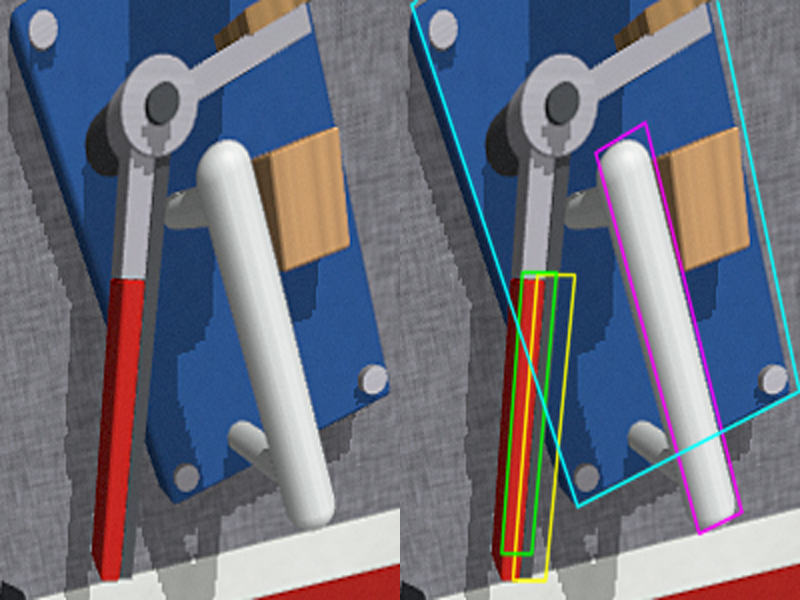

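Request:
{"op": "play_rows", "data": {"translation": [[0,0,0.035],[0,0,0.035],[0,0,0.035],[0,0,0.035],[0,0.01,0],[0,0.01,0],[0,0.008,0],[0,0.007,0],[0,0,0],[0,0,0]], "delta_rot": [[0,0,0.4],[0,0,0],[0,0,0],[0,0,0],[0,0,0],[0,0,0],[0,0,0],[0,0,0],[0,0,0],[0,0,0]], "grip": [-1,-1,-1,-1,-1,-1,-1,-1,-1,-1]}}

```text
clock: 6.35
tool_pos: [0.4804, -0.2481, 0.1448]
eef_rot: [0.786, 0.618, -0.0, -0.0]
contact_force: [0.5, 0.3, 0.1]
opening: 0.004
finger_force: 0.0
```

Run:
```python
from h import *
p=np.load("p.npy")
t,y=tgt(p,0,.145); goto(t,y)
img=r.snapshot("wrist"); cv2.imwrite("pics/w2.png",cv2.resize(img[150:400,200:500],None,fx=2,fy=2))
for _ in range(4): r.snapshot("wrist"); print(r.get_state()["contact_force"].round(2))
```

```text
t=6.35 pos [ 0.4804 -0.2481  0.1448] yaw_y -13.7 shift(mm) [ 0.7 15.1 -0.2] F [0.5 0.3 0.1] op 0.00 turn_z -0.1 tilt [-4.e-04  2.e-04 -1.e+00]
[-0.02 -0.4   0.47]
[-0.42 -0.78 -0.07]
[ 0.15 -0.19  0.66]
[ 0.38  0.06 -0.42]
```

View pics/w2.png

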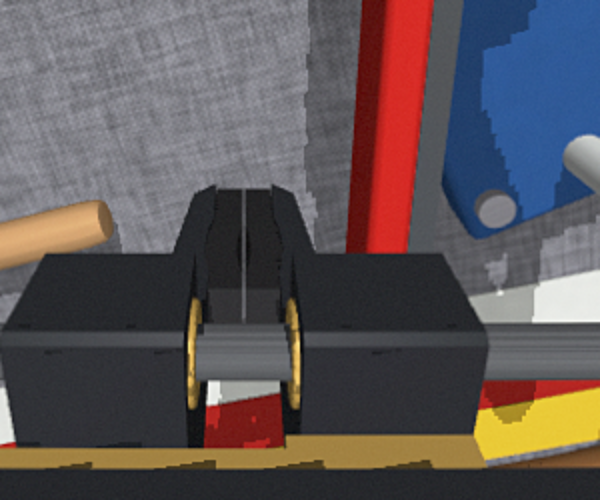

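The fingers stand parallel to the lever. Its red front edge at crop x≈350 is clear of the finger back at 315. I now creep in.

Request:
{"op": "play_rows", "data": {"translation": [[0,0.0015,0],[0,0.0015,0],[0,0.0015,0],[0,0.0015,0],[0,0.001,0],[0,0.001,0],[0,0,0]], "delta_rot": [[0,0,0],[0,0,0],[0,0,0],[0,0,0],[0,0,0],[0,0,0],[0,0,0]], "grip": [-1,-1,-1,-1,-1,-1,-1]}}

```text
clock: 7.48
tool_pos: [0.4886, -0.2501, 0.1447]
eef_rot: [0.786, 0.618, 0.0, -0.0]
contact_force: [-0.2, -1.1, 0.0]
opening: 0.009
finger_force: 0.0
```

Request:
{"op": "play_rows", "data": {"translation": [[0,0.001,0],[0,0.001,0]], "delta_rot": [[0,0,0],[0,0,0]], "grip": [-1,-1]}}

```text
clock: 7.72
tool_pos: [0.4905, -0.2505, 0.1447]
eef_rot: [0.786, 0.618, 0.0, -0.0]
contact_force: [0.5, -0.2, -0.1]
opening: 0.002
finger_force: 0.0
```

Request:
{"op": "play_rows", "data": {"translation": [[0,0.001,0],[0,0.001,0]], "delta_rot": [[0,0,0],[0,0,0]], "grip": [-1,-1]}}

```text
clock: 7.98
tool_pos: [0.4923, -0.251, 0.1446]
eef_rot: [0.786, 0.618, -0.0, -0.0]
contact_force: [-1.9, 0.0, 0.4]
opening: 0.004
finger_force: 0.7
```

Request:
{"op": "play_rows", "data": {"translation": [[0,0.001,0],[0,0.001,0]], "delta_rot": [[0,0,0],[0,0,0]], "grip": [-1,-1]}}

```text
clock: 8.22
tool_pos: [0.4937, -0.2514, 0.1446]
eef_rot: [0.786, 0.618, -0.0, -0.001]
contact_force: [-2.4, 0.0, 2.0]
opening: 0.005
finger_force: 1.2
```

Request:
{"op": "play_rows", "data": {"translation": [[0,0.001,0],[0,0.001,0]], "delta_rot": [[0,0,0],[0,0,0]], "grip": [-1,-1]}}

```text
clock: 8.48
tool_pos: [0.4959, -0.2521, 0.1446]
eef_rot: [0.786, 0.618, -0.0, -0.0]
contact_force: [-3.3, 0.3, 1.1]
opening: 0.002
finger_force: 1.4
```

Contact came at about x = 0.492, 3 mm nearer than the model, with about 2–3 N. I swing in along the arc about the pivot.

Request:
{"op": "play_rows", "data": {"translation": [[-0.0003,0.002,0],[-0.0003,0.002,0],[-0.0003,0.002,0],[-0.0003,0.002,0],[-0.0003,0.002,0],[-0.0003,0.002,0],[-0.0003,0.002,0],[-0.0003,0.002,0],[-0.0003,0.002,0],[-0.0003,0.002,0],[-0.0003,0.002,0],[-0.0003,0.002,0]], "delta_rot": [[0,0,-1.1],[0,0,-1.1],[0,0,-1.1],[0,0,-1.1],[0,0,-1.1],[0,0,-0.9],[0,0,-0.9],[0,0,-0.9],[0,0,-0.9],[0,0,-0.9],[0,0,-0.9],[0,0,-0.9]], "grip": [-1,-1,-1,-1,-1,-1,-1,-1,-1,-1,-1,-1]}}

```text
clock: 9.98
tool_pos: [0.5189, -0.2597, 0.1447]
eef_rot: [0.719, 0.695, -0.001, -0.0]
contact_force: [-5.0, -3.0, 1.4]
opening: 0.012
finger_force: 2.6
```

Run:
```python
from h import *
p=np.load("p.npy"); n=p[2]-.46; p[0]-=.003*np.cos(n); p[1]-=.003*np.sin(n); np.save("p.npy",p)
s=r.get_state(); M=Rot.from_quat(s["eef_rot"]).as_matrix(); pv=T(p,[-.022,.06,.1])[0]
d=(s["tool_pos"]-pv)[:2]; L=np.hypot(*d); a=np.arctan2(d[0],-d[1])+np.arcsin(.0225/L)  # lever dir angle
print("theta est",a-(p[2]-.46),"tool yaw th",np.arctan2(M[1,1],M[0,1])-(p[2]-.46),"along",np.sqrt(L*L-.0225**2))
t,y=tgt(p,0,.145,.34); goto(t,y)
cv2.imwrite("pics/w3.png",cv2.resize(r.snapshot("wrist")[150:400,200:500],None,fx=2,fy=2))
```

```text
theta est 0.21158331913941977 tool yaw th 0.2043284960299131 along 0.1311504816596321
t=9.97 pos [ 0.5189 -0.2597  0.1447] yaw_y -1.9 shift(mm) [-0.5 16.8 -0.3] F [-5.  -3.   1.4] op 0.01 turn_z -7.8 tilt [-1.2e-03 -7.0e-04 -1.0e+00]
```

View pics/w3.png

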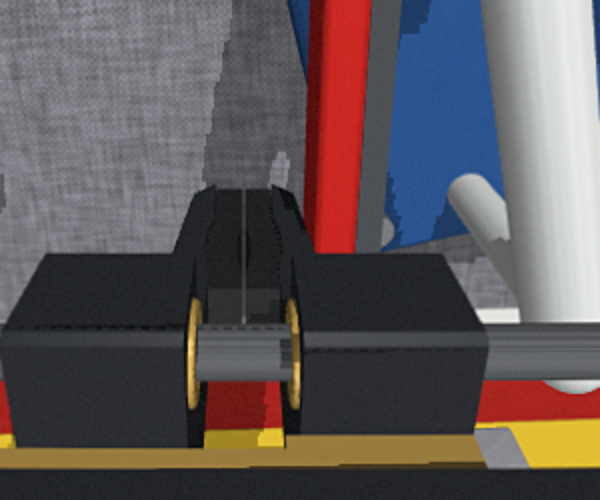

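The finger back presses flat on the red front and the bar is well clear. About 17 mm remain.

Request:
{"op": "play_rows", "data": {"translation": [[-0.0003,0.002,0],[-0.0003,0.002,0],[-0.0003,0.002,0],[-0.0003,0.002,0],[-0.0003,0.002,0],[-0.0003,0.002,0],[0,0.001,0]], "delta_rot": [[0,0,-0.9],[0,0,-0.9],[0,0,-0.9],[0,0,-0.9],[0,0,-0.9],[0,0,-0.9],[0,0,-0.4]], "grip": [-1,-1,-1,-1,-1,-1,-1]}}

```text
clock: 10.9
tool_pos: [0.5314, -0.2619, 0.1447]
eef_rot: [0.683, 0.73, -0.001, -0.0]
contact_force: [-6.3, -3.6, 2.3]
opening: 0.007
finger_force: 3.3
```

Request:
{"op": "play_rows", "data": {"translation": [[0,0.001,0]], "delta_rot": [[0,0,-0.4]], "grip": [-1]}}

```text
clock: 11.02
tool_pos: [0.5323, -0.262, 0.1447]
eef_rot: [0.68, 0.733, -0.001, -0.0]
contact_force: [-6.7, -4.6, 2.0]
opening: 0.006
finger_force: 3.3
```

Request:
{"op": "play_rows", "data": {"translation": [[0,0.001,0]], "delta_rot": [[0,0,-0.4]], "grip": [-1]}}

```text
clock: 11.15
tool_pos: [0.5332, -0.2621, 0.1447]
eef_rot: [0.678, 0.735, -0.001, -0.0]
contact_force: [-6.1, -5.5, 2.8]
opening: 0.002
finger_force: 3.4
```

Request:
{"op": "play_rows", "data": {"translation": [[-0.0004,0.001,0]], "delta_rot": [[0,0,-0.4]], "grip": [-1]}}

```text
clock: 11.28
tool_pos: [0.5342, -0.2622, 0.1447]
eef_rot: [0.675, 0.737, -0.001, -0.0]
contact_force: [-6.7, -3.6, 2.4]
opening: 0.002
finger_force: 3.4
```

Request:
{"op": "play_rows", "data": {"translation": [[-0.0004,0.001,0]], "delta_rot": [[0,0,-0.4]], "grip": [-1]}}

```text
clock: 11.4
tool_pos: [0.5352, -0.2623, 0.1447]
eef_rot: [0.673, 0.74, -0.001, -0.001]
contact_force: [-6.7, -3.0, 1.9]
opening: 0.0
finger_force: 3.4
```

Request:
{"op": "play_rows", "data": {"translation": [[-0.0004,0.001,0]], "delta_rot": [[0,0,-0.4]], "grip": [-1]}}

```text
clock: 11.52
tool_pos: [0.5362, -0.2624, 0.1446]
eef_rot: [0.67, 0.742, -0.001, -0.001]
contact_force: [-8.3, -2.7, 3.0]
opening: 0.004
finger_force: 4.2
```

```bash
cat >> h.py <<'E'
def th():
    p=np.load("p.npy"); s=r.get_state(); M=Rot.from_quat(s["eef_rot"]).as_matrix(); pv=T(p,[-.022,.06,.1])[0]
    d=(s["tool_pos"]-pv)[:2]; L=np.hypot(*d); a=np.arctan2(d[0],-d[1])+np.arcsin(.0225/L)
    print("theta %.3f tool %.3f along %.4f"%(a-(p[2]-.46),np.arctan2(M[1,1],M[0,1])-(p[2]-.46),np.sqrt(L*L-.0225**2)),"F tool",(M.T@s["contact_force"]).round(1),"t %.2f"%s["clock"])
E
python3 -c "from h import *; th()"
```

```text
theta 0.342 tool 0.340 along 0.1316 F tool [-1.8 -8.6 -3. ] t 11.53
```

Request:
{"op": "play_rows", "data": {"translation": [[0,0.0006,0],[0,0,0]], "delta_rot": [[0,0,0],[0,0,0]], "grip": [-1,-1]}}

```text
clock: 11.78
tool_pos: [0.5362, -0.2624, 0.1447]
eef_rot: [0.67, 0.742, -0.002, -0.001]
contact_force: [-7.3, -3.3, 3.3]
opening: 0.005
finger_force: 4.1
```

```bash
python3 -c "from h import *; th(); cv2.imwrite('pics/w4.png',cv2.resize(r.snapshot('wrist')[100:400,200:600],None,fx=2,fy=2))"
```

```text
theta 0.343 tool 0.339 along 0.1316 F tool [-2.6 -7.6 -3.3] t 11.78
```

View pics/w4.png

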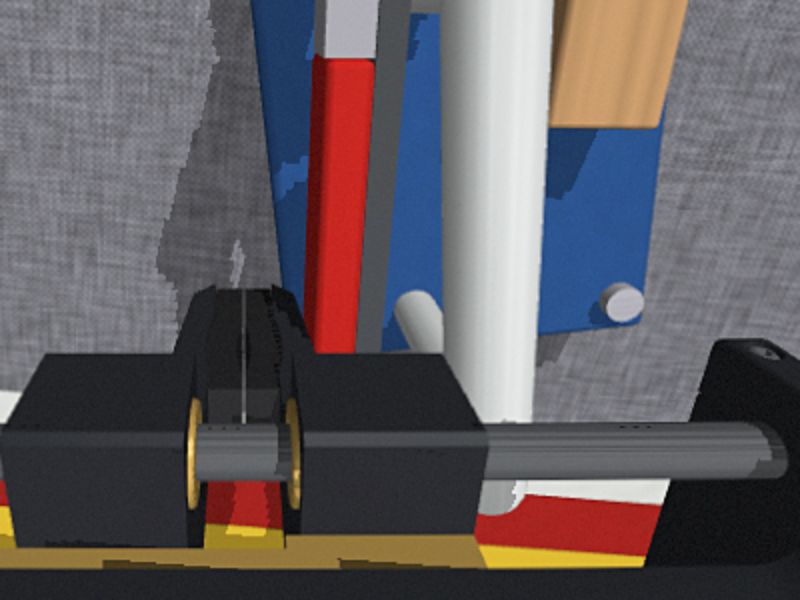

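Request:
{"op": "play_rows", "data": {"translation": [[0,0.0008,0],[0,0,0]], "delta_rot": [[0,0,0],[0,0,0]], "grip": [-1,-1]}}

```text
clock: 12.08
tool_pos: [0.5364, -0.2624, 0.1446]
eef_rot: [0.67, 0.742, -0.002, -0.002]
contact_force: [-7.9, -3.5, 5.5]
opening: 0.007
finger_force: 4.9
```

```bash
python3 -c "from h import *; th()"
```

```text
theta 0.344 tool 0.339 along 0.1316 F tool [-2.6 -8.3 -5.5] t 12.07
```

The tool no longer advances (0.2 mm moved for 1.4 mm commanded, θ ≈ 0.34, about 8 N), so the lever is at its stop. I hold for 2 s, then ease back.

Request:
{"op": "play_rows", "data": {"translation": [[0,0,0],[0,0,0],[0,0,0],[0,0,0],[0,0,0],[0,0,0],[0,0,0],[0,0,0],[0,0,0],[0,0,0],[0,0,0],[0,0,0],[0,0,0],[0,0,0],[0,0,0],[0,0,0]], "delta_rot": [[0,0,0],[0,0,0],[0,0,0],[0,0,0],[0,0,0],[0,0,0],[0,0,0],[0,0,0],[0,0,0],[0,0,0],[0,0,0],[0,0,0],[0,0,0],[0,0,0],[0,0,0],[0,0,0]], "grip": [-1,-1,-1,-1,-1,-1,-1,-1,-1,-1,-1,-1,-1,-1,-1,-1]}}

```text
clock: 14.08
tool_pos: [0.5364, -0.2624, 0.1446]
eef_rot: [0.67, 0.742, -0.002, -0.002]
contact_force: [-8.4, -3.3, 4.0]
opening: 0.001
finger_force: 4.8
```

Request:
{"op": "play_rows", "data": {"translation": [[0,-0.0008,0],[0.0002,-0.001,0],[0.00025,-0.0015,0],[0.00025,-0.0015,0],[0.00025,-0.0015,0],[0.00025,-0.0015,0],[0.00025,-0.0015,0],[0.00025,-0.0015,0],[0.00025,-0.0015,0],[0.00025,-0.0015,0],[0.00025,-0.0015,0],[0.00025,-0.0015,0],[0.00025,-0.0015,0],[0.00025,-0.0015,0],[0.00025,-0.0015,0],[0.00025,-0.0015,0]], "delta_rot": [[0,0,0],[0,0,0.2],[0,0,0.66],[0,0,0.66],[0,0,0.66],[0,0,0.66],[0,0,0.66],[0,0,0.66],[0,0,0.66],[0,0,0.66],[0,0,0.66],[0,0,0.66],[0,0,0.66],[0,0,0.66],[0,0,0.66],[0,0,0.66]], "grip": [-1,-1,-1,-1,-1,-1,-1,-1,-1,-1,-1,-1,-1,-1,-1,-1]}}

```text
clock: 16.08
tool_pos: [0.5156, -0.2588, 0.1447]
eef_rot: [0.729, 0.685, -0.0, -0.0]
contact_force: [-4.4, -2.6, 1.7]
opening: 0.007
finger_force: 2.3
```

```bash
python3 -c "from h import *; th()"
```

```text
theta 0.186 tool 0.175 along 0.1310 F tool [-2.9 -4.2 -1.7] t 16.07
```

Request:
{"op": "play_rows", "data": {"translation": [[0.00025,-0.0015,0],[0.00025,-0.0015,0],[0.00025,-0.0015,0],[0.00025,-0.0015,0],[0.00025,-0.0015,0],[0.00025,-0.0015,0],[0.00025,-0.0015,0],[0.00025,-0.0015,0],[0.00025,-0.0015,0],[0.00025,-0.0015,0],[0.00025,-0.0015,0],[0.00025,-0.0015,0],[0.0002,-0.001,0],[0.0002,-0.001,0]], "delta_rot": [[0,0,0.64],[0,0,0.64],[0,0,0.64],[0,0,0.64],[0,0,0.64],[0,0,0.64],[0,0,0.64],[0,0,0.64],[0,0,0.64],[0,0,0.64],[0,0,0.64],[0,0,0.64],[0,0,0.4],[0,0,0.4]], "grip": [-1,-1,-1,-1,-1,-1,-1,-1,-1,-1,-1,-1,-1,-1]}}

```text
clock: 17.82
tool_pos: [0.4969, -0.252, 0.1447]
eef_rot: [0.777, 0.629, 0.0, -0.0]
contact_force: [-2.3, -0.5, -0.6]
opening: 0.006
finger_force: 1.2
```

```bash
python3 -c "from h import *; th()"
```

```text
theta 0.037 tool 0.027 along 0.1299 F tool [-0.9 -2.1  0.6] t 17.82
```

Request:
{"op": "play_rows", "data": {"translation": [[0.0001,-0.0008,0],[0.0001,-0.0008,0],[0.0001,-0.0008,0],[0.0001,-0.0008,0],[0.0001,-0.0008,0],[0.0001,-0.0008,0],[0,-0.0008,0],[0,-0.0008,0],[0,-0.0008,0]], "delta_rot": [[0,0,0.35],[0,0,0.35],[0,0,0.35],[0,0,0.3],[0,0,0],[0,0,0],[0,0,0],[0,0,0],[0,0,0]], "grip": [-1,-1,-1,-1,-1,-1,-1,-1,-1]}}

```text
clock: 18.95
tool_pos: [0.4904, -0.2501, 0.1449]
eef_rot: [0.785, 0.62, 0.0, 0.0]
contact_force: [0.8, -0.7, -0.2]
opening: 0.004
finger_force: 0.0
```

```bash
python3 -c "from h import *; th()"
```

```text
theta -0.015 tool 0.004 along 0.1307 F tool [-0.5  0.9  0.2] t 18.95
```

Contact is released gently at rest. I move away: back off, then up.

Request:
{"op": "play_rows", "data": {"translation": [[0,-0.003,0],[0,-0.006,0],[0,-0.01,0],[0,-0.015,0],[0,-0.015,0],[0,-0.01,-0.02],[0,0,-0.035],[0,0,-0.035],[0,0,-0.035],[0,0,-0.025],[0,0,0],[0,0,0]], "delta_rot": [[0,0,0],[0,0,0],[0,0,0],[0,0,0],[0,0,0],[0,0,0],[0,0,0],[0,0,0],[0,0,0],[0,0,0],[0,0,0],[0,0,0]], "grip": [-1,-1,-1,-1,-1,-1,-1,-1,-1,-1,-1,-1]}}

```text
clock: 20.45
tool_pos: [0.4317, -0.236, 0.2939]
eef_rot: [0.785, 0.62, -0.0, -0.001]
contact_force: [-0.4, -0.6, -0.0]
opening: 0.006
finger_force: 0.0
```

Run:
```python
from h import *
th(); cv2.imwrite("pics/w5.png",overlay("wrist",r.snapshot("wrist"),np.load("p.npy")))
```

```text
theta -0.431 tool 0.004 along 0.1539 F tool [-0.6 -0.2  0. ] t 20.45
```

View pics/w5.png

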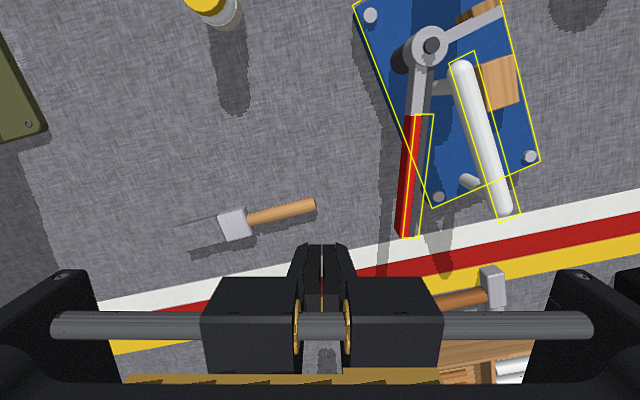

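The lever (405,115 to 400,235) is back at rest, the gripper is clear, and nothing else has moved. I hand the job in.

```bash
python3 -c "from plant import r; print(r.finish_job())"
```

```text
the job is handed in; nothing more can be done
None
```

I pressed the red lever to its stop (about 0.34 rad, 8–9 N), held it there for about 2 s, eased it back to rest over about 4.5 s and moved the arm clear; the wrist pictures showed the bar untouched and nothing else moved, and the job is handed in.

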